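Sweep the used caps off the bench into the waste bin

TASK

Clear the three used white bottle caps from the bench: sweep each one with the fingertips along the bench top and over the front edge so that it drops into the waste bin hanging there. Push them steadily, without flicking, and do not pick up or carry any; none may end on the floor. Leave the standing vials, the flask in its holder and the reagent bottle where they are.

Things in the scene. Friction and masses are not known exactly. Their poses are not given: they have to be found in the camera images.
- cap0: used white plastic screw cap of a bottle, ribbed side, closed top up: disc 38 mm across, 22 mm high, 10 to 17 g, loose, lying flat on the grey bench top (z = 0) near its front edge. Origin: centre of its underside, z up. It slides easily and tips over the bench edge once its centre is past it
- cap1: used white plastic screw cap of a bottle, ribbed side, closed top up: disc 38 mm across, 22 mm high, 10 to 17 g, loose, lying flat on the grey bench top (z = 0) near its front edge. Origin: centre of its underside, z up. It slides easily and tips over the bench edge once its centre is past it
- cap2: used white plastic screw cap of a bottle, ribbed side, closed top up: disc 38 mm across, 22 mm high, 10 to 17 g, loose, lying flat on the grey bench top (z = 0) near its front edge. Origin: centre of its underside, z up. It slides easily and tips over the bench edge once its centre is past it
- vial0: amber glass sample vial with black screw cap, standing upright among the caps, 25 mm diameter, 48 mm high, 30 g, loose and easily tipped; to be left alone. Origin: centre of its underside, z up
- vial1: amber glass sample vial with black screw cap, standing upright among the caps, 25 mm diameter, 48 mm high, 30 g, loose and easily tipped; to be left alone. Origin: centre of its underside, z up
- flask: small round-bottomed glass flask in a white plastic funnel-shaped holder, one loose piece, 110 mm widest diameter, 193 mm high overall, standing to one side of the work; to be left alone. Origin: centre of its underside, z up
- reagent: amber reagent bottle with black cap, 80 mm diameter, 165 mm high, standing upright to the other side of the work; to be left alone. Origin: centre of its underside, z up
- bin: open grey waste bin, fixed, hung on a rail below the bench's front (far) edge, at a different place along it each time. Outside 200 (x) by 350 (y, along the edge) by 150 mm high, walls 5 mm; rim 45 mm below the bench top; near wall tucked 20 mm under the bench top, so nothing falls between. Origin: centre of its underside, x away from the robot. Beyond its width things fall to the floor
- edge (a point): point on the bench's straight front edge, at bench top height (z = 0), above the middle of the bin's length. The edge runs along y through this point, at x = 0.64 m; the bin's mouth reaches 175 mm out beyond it (+x) and 170 mm to either side along y

How it is judged (in metres and radians):
At the end, for the whole second after the job is handed in: All three caps lie at rest inside the waste bin, below its rim; both vials, the flask and the bottle stand upright within 15 mm of where they were (x of cap0 in the frame of bin between -0.096 and 0.096 m and y of cap0 in the frame of bin between -0.171 and 0.171 m and z of each of cap0, cap1, cap2 in the frame of bin below 0.1 m and linear speed of each of cap0, cap1, cap2 below 0.03 m/s and x of cap1 in the frame of bin between -0.096 and 0.096 m and y of cap1 in the frame of bin between -0.171 and 0.171 m and x of cap2 in the frame of bin between -0.096 and 0.096 m and y of cap2 in the frame of bin between -0.171 and 0.171 m and angle between each of vial0, vial1, flask, reagent's own z axis and vertical below 0.1 rad and distance of each of vial0, vial1, flask, reagent from where it was at the start of the episode below 0.015 m); the robot touches nothing.
It fails at once if a cap is lifted off the bench top (height (world z) of any of cap0, cap1, cap2 above 0.02 m).
It fails at once if a cap is carried out past the bench edge instead of being swept over it ((world x of cap0 above 0.69 m and height (world z) of cap0 above -0.01 m) or (world x of cap1 above 0.69 m and height (world z) of cap1 above -0.01 m) or (world x of cap2 above 0.69 m and height (world z) of cap2 above -0.01 m)).
It fails at once if a cap falls past the bin towards the floor (height (world z) of any of cap0, cap1, cap2 below -0.25 m).
It fails at once if a cap is flicked or struck on the bench (faster than 0.8 m/s) ((height (world z) of cap0 above -0.005 m and linear speed of cap0 above 0.8 m/s) or (height (world z) of cap1 above -0.005 m and linear speed of cap1 above 0.8 m/s) or (height (world z) of cap2 above -0.005 m and linear speed of cap2 above 0.8 m/s)).
It fails at once if a standing vial, the flask or the bottle is pushed away (over 15 mm) or tipped ((distance of vial0 from where it was at the start of the episode above 0.015 m or angle between vial0's own z axis and vertical above 0.3 rad) or (distance of vial1 from where it was at the start of the episode above 0.015 m or angle between vial1's own z axis and vertical above 0.3 rad) or (distance of flask from where it was at the start of the episode above 0.015 m or angle between flask's own z axis and vertical above 0.3 rad) or (distance of reagent from where it was at the start of the episode above 0.015 m or angle between reagent's own z axis and vertical above 0.3 rad)).
It also fails if it takes over 54 s, if anything falls off the work surface, if the arm or the gripper's body presses on something with over 40 N, if the wrist force passes 120 N, or if a joint passes its speed limit or range.

ROBOT

A 7-joint arm with a two-finger parallel gripper is mounted at the origin on the work surface. World frame = base frame: x ahead of the robot, y to its left, z up, the work surface at z = 0. Lengths are in mm, angles in rad, forces in N, time in s.
With the tool pointing down it reaches from about 350 to 900 mm from the base axis. Payload 19.9 kg.
Tool frame: the origin (TCP) lies on the mounting face of the last link; the fingertips stand 173 mm ahead of it and the grasp point (between the pads) lies 155 mm ahead of it; z points along the fingers, y is the line along which they close (so a half turn about z gives the same grasp; the last joint's range is limited). The gripper opens to 85 mm and grips with 20 to 120 N. Pads are 22 mm wide; open, the fingers measure 114 mm over their backs; the gripper's body (76 mm by 85 mm) begins 54 mm behind the grasp point. The pads swing forward as they close: fully open they stand 13 mm farther back than shut.
Start: joints at [-0.042, 0.417, -0.01, 1.614, 0.005, 1.111, -0.053], TCP at [624.995, 0.01, 404.66] pointing down, gripper open.
Joint ranges: [-2.81, 2.81], [-0.39, 2.02], [-1.27, 1.25], [0.06, 2.57], [-1.19, 4.33], [0.19, 2], [-2.82, 2.82]. Speed limits (rad/s): [1.89, 1.89, 2.39, 2.39, 3.01, 3.01, 3.01].

INTERFACE

Orientations are given as a unit quaternion [x, y, z, w].
In Python, from cell import env, viewer gives the robot as it stands.
- The arm moves only by the shell command python3 -m inch 'ROWS' [FORCE]. ROWS is JSON, a list of rows, each a list of 3 entries, a list of its own where there are three numbers: the shift along the world's x, y, z scaled (see below), then the turn about the world's z scaled (see below), then the opening, from -1 (shut) to 1 (fully open). A call has exactly 5 rows; each row is the pose to reach, as a shift and turn from the pose commanded when the call began; what a row does not reach only later rows make up. The controller multiplies each number of a shift by 10 cm and each number of a turn by 60 degrees. A row lasts 1/12 s, in which the tool goes at most 41.7 mm and 7.16 degrees, less where a joint would pass 70% of its speed; a pose out of reach is approached as far as the arm can. A call with a number of a shift or a turn outside -1 to 1 is refused whole. A call with a gripper value outside its range is refused whole. The fingers move at their own pace and stop on an object; FORCE is the grip in N (left out, the last holds). Time passes only in rows, so rows that repeat a pose let the fingers close, or fill a call up. It gives the time, the measured TCP pose, the force, the opening and the grip force at its end, in the units of the state.
- env.read_state(): the state, without advancing time (a new reading comes with each control period).
- viewer.read_camera(name): name is "scene" or "side" or "wrist"; returns a dict with "frame" (480x640x3 uint8, red, green, blue), "z_map" (480x640 float32, mm along the optical axis (not along the pixel's ray), 0 where there is no reading), "mtx" (3x3 intrinsics, pixels), "rvec" (rotation vector, rad) and "tvec" (3), from world to camera coordinates, as OpenCV has them. Camera axes: x right, y down, z forward; pixel columns grow to the right and rows downward; lengths in mm; the calibration is good to about 2 mm. A picture is of the moment at which its call begins.
- env.sign_off(): hands the job in; it is judged then, once.
Trained networks look in the newest picture that a camera, given by its name, has taken for a name from the list of things; names that differ only in an ending like _2 or _b are one class to them, and where a whole thing is asked for, a point or a joint stands for the part that bears it (a point fixed in the world has none). Each returns a list of dicts, best first, with "score" (0 to 1); they miss things now and then, are a little off and sometimes report something else, mostly with a low value. They report only what shows in the picture. A call takes as long as a camera call.
- viewer.search_frame(camera, query): "point" ([column, row] in pixels, amid what is visible of it).
- viewer.outline_of(camera, query): "region" (480x640 bool, what is visible of it) and "point" ([column, row] in pixels, amid what is visible of it).
The state is a dict: "time": time; "joints": joint angles; "joint_velocities": joint speeds; "joint_efforts": joint torques, N m; "ee_pos": TCP position; "ee_rot": TCP orientation; "contact_force": force on the tool from outside, world axes, zero at the start; "torque": the same for the moment, N m; "finger_gap": finger opening in mm; "finger_force": force on a finger pad.
Only numpy, scipy, OpenCV 4.12 (cv2) and the standard library are available. Lean on these libraries where they do the work, as an engineer would, in place of code of your own. Each camera call takes 0.05 s, during which the arm holds its last target. There are 200 camera calls.

## Working session

There is one attempt and no reset: what is moved stays moved. The work goes in short steps, Python scripts to look and compute and a shell command to move; the robot and the scene stay as the last step left them, time stands still between calls to the robot, and variables do not carry over. Pictures are saved under pics/ and viewed, at most 10 in all, crops included, and the job is handed in when it is done.

```bash
mkdir -p pics
cat > h.py <<'E'
import numpy as np, cv2
from cell import env, viewer
def cloud(c):
    z=c["z_map"].astype(float); K=np.array(c["mtx"]); R=cv2.Rodrigues(np.array(c["rvec"],float))[0]; t=np.array(c["tvec"],float).ravel()
    v,u=np.mgrid[:480,:640]
    p=np.stack([(u-K[0,2])/K[0,0]*z,(v-K[1,2])/K[1,1]*z,z],-1)
    return (p-t)@R, z>0
E
python3 - <<'E'
from h import *
for n in ["scene","side","wrist"]:
    c=viewer.read_camera(n); cv2.imwrite(f"pics/{n}0.png",c["frame"][:,:,::-1])
    P,ok=cloud(c)
    R=cv2.Rodrigues(np.array(c["rvec"],float))[0]; print(n,(-R.T@np.array(c["tvec"]).ravel()).round())
    for q in ["cap0","vial0","flask","reagent","bin"]:
        for d in viewer.outline_of(n,q)[:4]:
            m=d["region"]&ok; 
            if m.sum()<5: continue
            p=P[m]; lo,hi=np.percentile(p,[3,97],axis=0)
            top=p[p[:,2]>hi[2]-4]
            print(n,q,round(d["score"],2),np.round(d["point"]),m.sum(),"lo",lo.round(),"hi",hi.round(),"topc",((np.percentile(top,3,axis=0)+np.percentile(top,97,axis=0))/2).round())
print(env.read_state())
E
```

```text
scene [1011.  267.  854.]
scene cap0 0.93 [283. 172.] 376 lo [ 470. -109.    1.] hi [506. -75.  25.] topc [489. -94.  23.]
scene cap0 0.7 [349. 226.] 382 lo [525.  64.   6.] hi [558.  97.  24.] topc [540.  79.  23.]
scene cap0 0.58 [186.  84.] 2750 lo [ 397. -373.    3.] hi [ 461. -313.  165.] topc [ 422. -351.  165.]
scene vial0 0.71 [401. 238.] 324 lo [522. 162.   0.] hi [543. 185.  49.] topc [531. 173.  48.]
scene vial0 0.2 [282. 171.] 362 lo [ 462. -110.    1.] hi [506. -76.  25.] topc [489. -94.  23.]
scene flask 0.58 [527. 213.] 4474 lo [393. 299.   3.] hi [465. 391. 192.] topc [413. 346. 192.]
scene reagent 0.88 [185.  83.] 2756 lo [ 392. -377.    3.] hi [ 461. -313.  165.] topc [ 422. -351.  165.]
side [263. 536. 627.]
side cap0 0.84 [311. 252.] 444 lo [521.  67.   3.] hi [555. 100.  24.] topc [539.  82.  22.]
side cap0 0.67 [398. 178.] 342 lo [ 463. -196.    1.] hi [ 499. -159.   24.] topc [ 481. -178.   22.]
side cap0 0.63 [379. 203.] 350 lo [ 470. -105.    4.] hi [503. -72.  24.] topc [487. -90.  22.]
side vial0 0.94 [281. 289.] 390 lo [519. 169.   5.] hi [539. 188.  50.] 
[... 1057 characters left out ...]
43,  0.41740438, -0.01030895,  1.61359169,  0.00469576,
        1.11067542, -0.05299469]), 'joint_velocities': array([ 0.0016838 , -0.00043748, -0.00106472,  0.00079373, -0.00053072,
       -0.00171487, -0.00032908]), 'joint_efforts': array([-1.24150829e-03, -8.64233851e+01,  6.77184351e-01, -4.35233617e+01,
        1.89417915e-02,  1.79747436e-03,  2.58851901e-05]), 'ee_pos': array([6.25001695e+02, 3.80817740e-03, 4.04660812e+02]), 'ee_rot': array([ 7.07108163e-01,  7.07105399e-01, -2.98059329e-05, -7.84180494e-06]), 'contact_force': array([ 0.44058816, -0.2694196 ,  0.48969714]), 'torque': array([-0.01849636,  0.01221671, -0.01213028]), 'finger_force': 0.0, 'finger_gap': 85.23140928428496}
```

View pics/scene0.png

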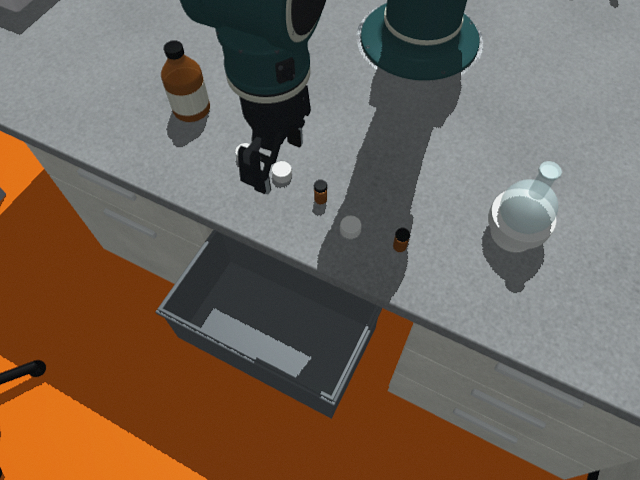

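View pics/wrist0.png

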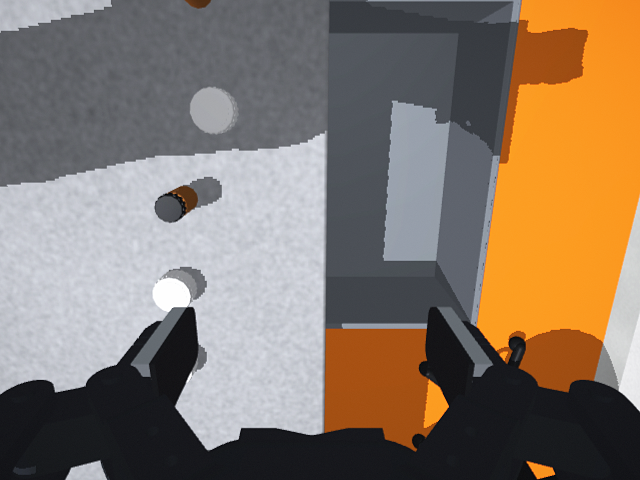

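The scene camera shows the caps at about (540,81), (488,-91) and (481,-178) mm. They appear near pixels (349,226), (283,172) and (240,152). The vials are at (503,3) and (530,176). The bin mouth covers roughly y -158 to 182, so the third cap needs a diagonal push. My plan is to turn the gripper 90° and part the fingers 24 mm, so each cap nests between the tips.

```bash
python3 -m inch '[[[-0.13,0.08,-0.06],0.1,-0.43],[[-0.26,0.16,-0.12],0.2,-0.43],[[-0.39,0.24,-0.18],0.3,-0.43],[[-0.52,0.32,-0.24],0.4,-0.43],[[-0.65,0.4,-0.3],0.5,-0.43]]'
python3 -m inch '[[[-0.13,0.08,-0.08],0.1,-0.43],[[-0.26,0.16,-0.16],0.2,-0.43],[[-0.39,0.24,-0.24],0.3,-0.43],[[-0.52,0.32,-0.32],0.4,-0.43],[[-0.65,0.41,-0.4],0.5,-0.43]]'
python3 -m inch '[[[0,0,-0.2],0.1,-0.43],[[0,0,-0.4],0.2,-0.43],[[0,0,-0.6],0.3,-0.43],[[0,0,-0.8],0.4,-0.43],[[0,0,-1],0.5,-0.43]]'
python3 - <<'E'
from h import *
c=viewer.read_camera("side"); cv2.imwrite("pics/side1.png",c["frame"][:,:,::-1])
P,ok=cloud(c)
s=env.read_state(); print(s["ee_pos"],s["ee_rot"],s["finger_gap"],s["joints"])
m=ok&(abs(P[...,0]-495)<30)&(abs(P[...,1]-81)<60)&(P[...,2]>30)&(P[...,2]<130)
p=P[m]; print("tip z",np.percentile(p[:,2],[0.5,2,5])); q=p[p[:,2]<p[:,2].min()+20]; print(q.min(0),q.max(0))
E
```

```text
time: 1.32
ee_pos: [559.3, 40.3, 374.4]
ee_rot: [0.498, 0.867, -0.0, 0.0]
contact_force: [0.0, 0.6, -0.4]
finger_gap: 25.7
finger_force: 0.0
time: 1.73
ee_pos: [494.4, 81.2, 334.4]
ee_rot: [0.256, 0.967, -0.0, 0.0]
contact_force: [0.6, -0.2, -0.6]
finger_gap: 24.7
finger_force: 0.0
time: 2.15
ee_pos: [495.0, 81.0, 233.9]
ee_rot: [-0.003, 1.0, 0.0, 0.0]
contact_force: [0.8, -0.1, -0.4]
finger_gap: 24.6
finger_force: 0.0
[493.99438245  80.6638318  230.67407967] [-6.60946835e-03  9.99976531e-01 -1.82696017e-04 -1.79413132e-03] 24.196744522114734 [ 0.0411853   0.46926891 -0.31767146  2.03931888  0.22873735  0.66980616
  1.15890312]
tip z [61.63400205 63.92063038 67.49147188]
[483.95452035  61.8263865   61.109159  ] [501.72191429 107.82885604  81.04874216]
```

View pics/side1.png

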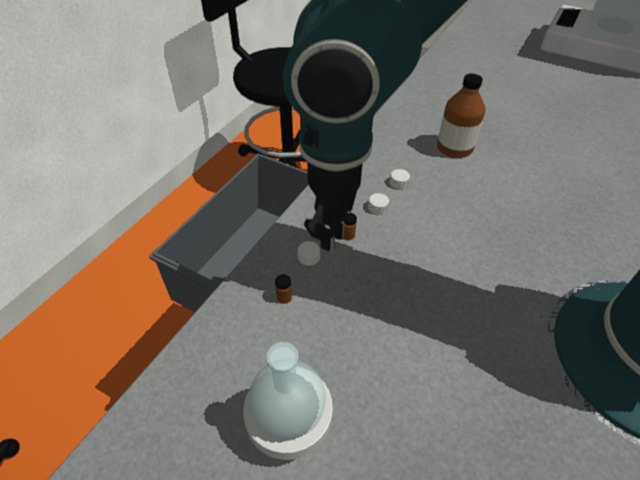

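The side view shows the fingers just behind the cap at (309,253), with vials at (349,226) and (284,289) clear. The tips sit about 171 mm below the TCP. I'll lower to a TCP height of about 179 mm and push cap A over the edge.

```bash
python3 -m inch '[[[0,0,-0.15],0,-0.43],[[0,0,-0.3],0,-0.43],[[0,0,-0.45],0,-0.43],[[0,0,-0.56],0,-0.43],[[0,0,-0.56],0,-0.43]]'
python3 -m inch '[[[0.08,0,0],0,-0.43],[[0.18,0,0],0,-0.43],[[0.28,0,0],0,-0.43],[[0.38,0,0],0,-0.43],[[0.48,0,0],0,-0.43]]'
python3 - <<'E'
from h import *
c=viewer.read_camera("side"); P,ok=cloud(c)
for d in viewer.outline_of("side","cap0")[:4]:
    p=P[d["region"]&ok]; print(d["score"],np.percentile(p,[3,97],axis=0).round().tolist())
cv2.imwrite("pics/side2.png",c["frame"][150:350,200:440,::-1].repeat(2,0).repeat(2,1))
E
```

```text
time: 2.62
ee_pos: [494.6, 80.9, 177.4]
ee_rot: [0.001, 1.0, -0.0, -0.001]
contact_force: [-0.3, 0.7, -0.3]
finger_gap: 24.2
finger_force: 0.0
time: 3.03
ee_pos: [544.5, 80.9, 179.2]
ee_rot: [0.0, 1.0, 0.0, 0.001]
contact_force: [-0.5, 0.6, 0.3]
finger_gap: 24.3
finger_force: 0.1
0.85 [[469.0, -104.0, 2.0], [503.0, -72.0, 24.0]]
0.67 [[464.0, -193.0, 1.0], [498.0, -159.0, 24.0]]
0.38 [[560.0, 97.0, 2.0], [580.0, 101.0, 18.0]]
```

View pics/side2.png

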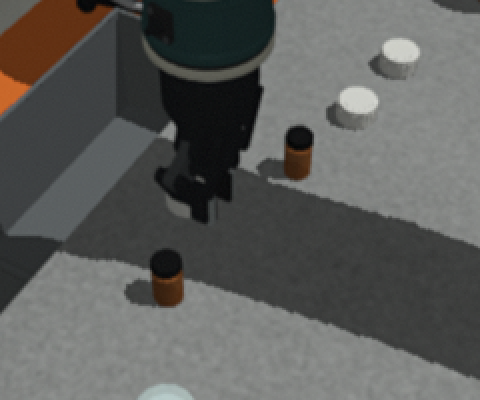

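In this 2x crop the cap sits nested in front of the fingertips at about crop pixel (183,205), and the vials are untouched. I'll keep pushing over the edge, then lift and back away.

```bash
python3 -m inch '[[[0.1,0,0],0,-0.43],[[0.2,0,0],0,-0.43],[[0.3,0,0],0,-0.43],[[0.4,0,0],0,-0.43],[[0.5,0,0],0,-0.43]]'
python3 -m inch '[[[0.1,0,0],0,-0.43],[[0.2,0,0],0,-0.43],[[0.3,0,0],0,-0.43],[[0.4,0,0],0,-0.43],[[0.5,0,0],0,-0.43]]'
python3 -m inch '[[[0,0,0],0,-0.43],[[0,0,0.2],0,-0.43],[[0,0,0.4],0,-0.43],[[0,0,0.6],0,-0.43],[[0,0,0.8],0,-0.43]]'
python3 - <<'E'
from h import *
for n in ["side","scene"]:
    c=viewer.read_camera(n); P,ok=cloud(c)
    for q in ["cap0","vial0"]:
      for d in viewer.outline_of(n,q)[:4]:
        p=P[d["region"]&ok]; print(n,q,round(d["score"],2),np.percentile(p,[3,97],axis=0).round().tolist())
print(env.read_state()["ee_pos"])
E
```

```text
time: 3.55
ee_pos: [593.7, 81.0, 178.7]
ee_rot: [-0.0, 1.0, -0.0, -0.0]
contact_force: [-0.1, -0.2, -0.9]
finger_gap: 24.7
finger_force: 0.1
time: 3.97
ee_pos: [643.7, 81.0, 178.6]
ee_rot: [-0.0, 1.0, -0.0, -0.0]
contact_force: [0.1, -0.8, 0.1]
finger_gap: 24.5
finger_force: 0.0
time: 4.38
ee_pos: [642.6, 81.0, 259.4]
ee_rot: [-0.0, 1.0, -0.0, -0.0]
contact_force: [-0.3, 0.1, -0.1]
finger_gap: 24.1
finger_force: 0.0
side cap0 0.83 [[463.0, -207.0, 0.0], [499.0, -159.0, 24.0]]
side cap0 0.54 [[469.0, -107.0, 1.0], [502.0, -73.0, 24.0]]
side vial0 0.64 [[492.0, -6.0, 2.0], [513.0, 14.0, 49.0]]
side vial0 0.6 [[519.0, 169.0, 7.0], [540.0, 188.0, 50.0]]
scene cap0 0.77 [[456.0, -206.0, -1.0], [499.0, -162.0, 25.0]]
scene cap0 0.58 [[647.0, 62.0, -186.0], [680.0, 96.0, -165.0]]
scene cap0 0.47 [[486.0, -111.0, 1.0], [518.0, -69.0, 45.0]]
scene vial0 0.66 [[510.0, 161.0, 0.0], [543.0, 185.0, 50.0]]
scene vial0 0.46 [[624.0, -163.0, -193.0], [822.0, 183.0, -45.0]]
[642.60636582  80.92735116 257.82519478]
```

Cap A is in the bin at about (663,79,-186), and both vials are unmoved. Next is cap B.

```bash
python3 -m inch '[[[-0.2,-0.17,0],0,-0.43],[[-0.4,-0.34,0],0,-0.43],[[-0.6,-0.51,0],0,-0.43],[[-0.8,-0.68,0],0,-0.43],[[-1,-0.85,0],0,-0.43]]'
python3 -m inch '[[[-0.2,-0.17,0],0,-0.43],[[-0.4,-0.34,0],0,-0.43],[[-0.6,-0.51,0],0,-0.43],[[-0.8,-0.68,0],0,-0.43],[[-1,-0.86,0],0,-0.43]]'
python3 -m inch '[[[0,0,-0.1],0,-0.43],[[0,0,-0.3],0,-0.43],[[0,0,-0.5],0,-0.43],[[0,0,-0.7],0,-0.43],[[0,0,-0.8],0,-0.43]]'
python3 -m inch '[[[0.05,0,0],0,-0.43],[[0.13,0,0],0,-0.43],[[0.22,0,0],0,-0.43],[[0.32,0,0],0,-0.43],[[0.42,0,0],0,-0.43]]'
python3 - <<'E'
from h import *
for n in ["side","scene"]:
    c=viewer.read_camera(n); P,ok=cloud(c)
    for q in ["cap0","vial0"]:
      for d in viewer.outline_of(n,q)[:4]:
        p=P[d["region"]&ok]; print(n,q,round(d["score"],2),np.percentile(p,[3,97],axis=0).round().tolist())
print(env.read_state()["ee_pos"])
cv2.imwrite("pics/scene3.png",c["frame"][80:320,140:460,::-1].repeat(2,0).repeat(2,1))
E
```

```text
time: 5.1
ee_pos: [541.6, -4.7, 257.7]
ee_rot: [-0.0, 1.0, -0.0, -0.001]
contact_force: [1.4, -1.2, 0.5]
finger_gap: 24.3
finger_force: 0.0
time: 5.52
ee_pos: [441.6, -90.5, 258.0]
ee_rot: [-0.0, 1.0, 0.0, -0.001]
contact_force: [0.7, -0.4, -0.3]
finger_gap: 24.4
finger_force: 0.0
time: 5.93
ee_pos: [442.2, -89.7, 176.3]
ee_rot: [-0.0, 1.0, 0.0, -0.001]
contact_force: [-0.5, 0.7, -0.4]
finger_gap: 24.4
finger_force: 0.0
time: 6.35
ee_pos: [486.6, -90.0, 179.5]
ee_rot: [0.0, 1.0, -0.0, 0.001]
contact_force: [0.4, 0.2, 0.1]
finger_gap: 24.5
finger_force: 0.1
side cap0 0.67 [[463.0, -192.0, 3.0], [489.0, -128.0, 50.0]]
side cap0 0.59 [[504.0, -88.0, 4.0], [530.0, -70.0, 24.0]]
side vial0 0.6 [[519.0, 164.0, 2.0], [541.0, 188.0, 50.0]]
scene cap0 0.94 [[501.0, -108.0, 4.0], [533.0, -74.0, 24.0]]
scene cap0 0.73 [[645.0, 62.0, -185.0], [681.0, 96.0, -165.0]]
scene cap0 0.67 [[469.0, -193.0, 3.0], [500.0, -162.0, 25.0]]
scene vial0 0.82 [[497.0, -8.0, 5.0], [516.0, 11.0, 50.0]]
scene vial0 0.78 [[519.0, 161.0, 1.0], [543.0, 185.0, 50.0]]
[484.69466048 -90.01252383 178.69570302]
```

View pics/scene3.png

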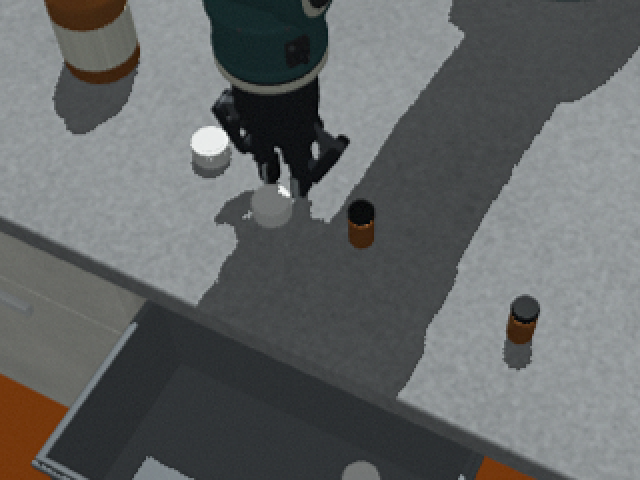

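Cap B is nested between the fingertips at crop pixel (272,206), and vial (361,224) is clear. I'll sweep it over the edge.

```bash
python3 -m inch '[[[0.1,0,0],0,-0.43],[[0.21,0,0],0,-0.43],[[0.32,0,0],0,-0.43],[[0.43,0,0],0,-0.43],[[0.54,0,0],0,-0.43]]'
python3 -m inch '[[[0.11,0,0],0,-0.43],[[0.22,0,0],0,-0.43],[[0.33,0,0],0,-0.43],[[0.44,0,0],0,-0.43],[[0.55,0,0],0,-0.43]]'
python3 -m inch '[[[0.1,0,0],0,-0.43],[[0.2,0,0],0,-0.43],[[0.3,0,0],0,-0.43],[[0.4,0,0],0,-0.43],[[0.5,0,0],0,-0.43]]'
python3 -m inch '[[[0,0,0],0,-0.43],[[0,0,0.2],0,-0.43],[[0,0,0.4],0,-0.43],[[0,0,0.6],0,-0.43],[[0,0,0.8],0,-0.43]]'
python3 - <<'E'
from h import *
for n in ["side","scene"]:
    c=viewer.read_camera(n); P,ok=cloud(c)
    for q in ["cap0","vial0","bin"]:
      for d in viewer.outline_of(n,q)[:4]:
        p=P[d["region"]&ok]; print(n,q,round(d["score"],2),np.percentile(p,[3,97],axis=0).round().tolist())
# rim extents of the bin
    m=ok&(P[...,2]<-40)&(P[...,2]>-52)&(P[...,0]>660); p=P[m]; print("rim",np.percentile(p,[1,99],axis=0).round())
E
```

```text
time: 7.07
ee_pos: [539.9, -90.0, 178.7]
ee_rot: [0.0, 1.0, -0.0, 0.0]
contact_force: [-0.2, -0.1, -0.5]
finger_gap: 24.2
finger_force: 0.1
time: 7.48
ee_pos: [594.8, -90.0, 178.7]
ee_rot: [0.0, 1.0, -0.0, -0.0]
contact_force: [0.3, 0.4, 0.4]
finger_gap: 24.3
finger_force: 0.1
time: 7.9
ee_pos: [644.8, -90.0, 178.6]
ee_rot: [0.0, 1.0, -0.0, -0.0]
contact_force: [-0.5, 0.0, -0.1]
finger_gap: 24.6
finger_force: 0.0
time: 8.32
ee_pos: [643.7, -90.0, 259.5]
ee_rot: [0.0, 1.0, -0.0, -0.0]
contact_force: [-0.1, -0.2, -0.9]
finger_gap: 24.4
finger_force: 0.0
side cap0 0.71 [[463.0, -191.0, 4.0], [497.0, -159.0, 24.0]]
side vial0 0.88 [[492.0, -6.0, 2.0], [513.0, 14.0, 49.0]]
side vial0 0.59 [[519.0, 166.0, 4.0], [541.0, 188.0, 50.0]]
side bin 0.84 [[701.0, -161.0, -191.0], [818.0, 187.0, -45.0]]
rim [[ 671. -819.  -52.]
 [1594.  192.  -40.]]
scene cap0 0.86 [[644.0, 60.0, -190.0], [680.0, 96.0, -165.0]]
scene cap0 0.7 [[643.0, -109.0, -188.0], [678.0, -74.0, -164.0]]
scene cap0 0.64 [[466.0, -180.0, 4.0], [494.0, -162.0, 24.0]]
scene vial0 0.7 [[522.0, 162.0, 8.0], [543.0, 184.0, 50.0]]
scene vial0 0.55 [[497.0, -10.0, 5.0], [516.0, 11.0, 50.0]]
rim [[ 665. -172.  -52.]
 [ 826.  188.  -42.]]
```

Cap B is in the bin, at about (661,-91). I'll approach cap C with the tool turned 24°.

```bash
python3 -m inch '[[[-0.2,-0.1,0],0.08,-0.43],[[-0.4,-0.21,0],0.16,-0.43],[[-0.6,-0.32,0],0.24,-0.43],[[-0.8,-0.42,0],0.32,-0.43],[[-1,-0.53,0],0.4,-0.43]]'
python3 -m inch '[[[-0.2,-0.1,0],0,-0.43],[[-0.4,-0.21,0],0,-0.43],[[-0.6,-0.32,0],0,-0.43],[[-0.8,-0.42,0],0,-0.43],[[-1,-0.53,0],0,-0.43]]'
python3 -m inch '[[[-0.04,0,-0.1],0,-0.43],[[-0.04,0,-0.3],0,-0.43],[[-0.04,0,-0.5],0,-0.43],[[-0.04,0,-0.7],0,-0.43],[[-0.04,0,-0.8],0,-0.43]]'
python3 -m inch '[[[0.06,0.027,0],0,-0.43],[[0.14,0.062,0],0,-0.43],[[0.23,0.102,0],0,-0.43],[[0.32,0.142,0],0,-0.43],[[0.41,0.182,0],0,-0.43]]'
python3 - <<'E'
from h import *
for n in ["side","scene"]:
    c=viewer.read_camera(n); P,ok=cloud(c)
    for q in ["cap0"]:
      for d in viewer.outline_of(n,q)[:4]:
        p=P[d["region"]&ok]; print(n,q,round(d["score"],2),np.percentile(p,[3,97],axis=0).round().tolist())
cv2.imwrite("pics/scene4.png",c["frame"][80:320,140:460,::-1].repeat(2,0).repeat(2,1))
E
```

```text
time: 9.13
ee_pos: [542.8, -143.2, 258.0]
ee_rot: [-0.21, 0.978, 0.0, -0.0]
contact_force: [0.2, -0.3, 0.0]
finger_gap: 24.1
finger_force: 0.0
time: 9.55
ee_pos: [442.8, -196.2, 258.2]
ee_rot: [-0.208, 0.978, 0.0, -0.0]
contact_force: [0.7, -1.2, 1.2]
finger_gap: 24.2
finger_force: 0.0
time: 9.97
ee_pos: [439.5, -195.6, 176.3]
ee_rot: [-0.208, 0.978, 0.001, -0.001]
contact_force: [-0.8, 0.6, -0.4]
finger_gap: 24.6
finger_force: 0.0
time: 10.38
ee_pos: [482.5, -177.2, 179.5]
ee_rot: [-0.208, 0.978, -0.0, 0.001]
contact_force: [0.5, -0.6, 0.2]
finger_gap: 24.0
finger_force: 0.1
side cap0 0.87 [[490.0, -189.0, -1.0], [530.0, -147.0, 24.0]]
scene cap0 0.92 [[496.0, -182.0, -0.0], [527.0, -149.0, 25.0]]
scene cap0 0.72 [[645.0, 60.0, -189.0], [680.0, 96.0, -165.0]]
scene cap0 0.66 [[647.0, -108.0, -186.0], [679.0, -74.0, -164.0]]
```

View pics/scene4.png

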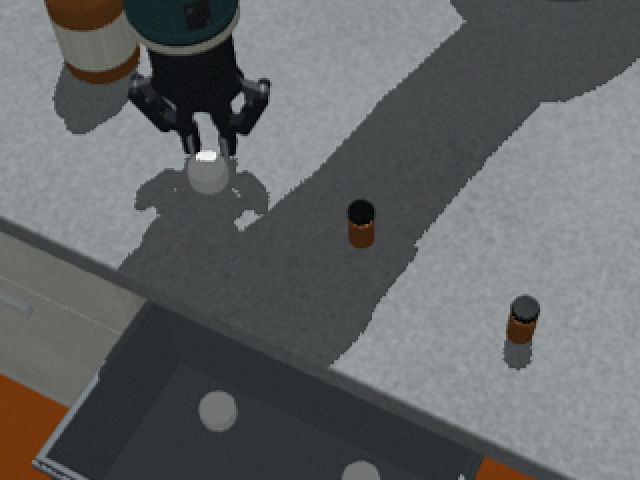

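Cap C is nested at crop pixel (208,172), and the other two caps lie in the bin at (217,411) and (361,473). I'll continue the diagonal push, lift, and check.

```bash
python3 -m inch '[[[0.08,0.036,0],0,-0.43],[[0.17,0.076,0],0,-0.43],[[0.26,0.116,0],0,-0.43],[[0.35,0.156,0],0,-0.43],[[0.44,0.196,0],0,-0.43]]'
python3 -m inch '[[[0.09,0.04,0],0,-0.43],[[0.18,0.08,0],0,-0.43],[[0.27,0.12,0],0,-0.43],[[0.36,0.16,0],0,-0.43],[[0.45,0.2,0],0,-0.43]]'
python3 -m inch '[[[0.08,0.036,0],0,-0.43],[[0.16,0.071,0],0,-0.43],[[0.24,0.107,0],0,-0.43],[[0.32,0.142,0],0,-0.43],[[0.4,0.178,0],0,-0.43]]'
python3 -m inch '[[[0.08,0.036,0],0,-0.43],[[0.16,0.071,0],0,-0.43],[[0.24,0.107,0],0,-0.43],[[0.32,0.142,0],0,-0.43],[[0.36,0.16,0],0,-0.43]]'
python3 -m inch '[[[0,0,0],0,-0.43],[[0,0,0.2],0,-0.43],[[0,0,0.4],0,-0.43],[[0,0,0.7],0,-0.43],[[0,0,1],0,-0.43]]'
python3 -m inch '[[[-0.2,0,0],0,-0.43],[[-0.4,0,0.1],0,-0.43],[[-0.6,0,0.2],0,-0.43],[[-0.8,0,0.2],0,-0.43],[[-0.8,0,0.2],0,-0.43]]'
python3 - <<'E'
from h import *
for n in ["side","scene"]:
    c=viewer.read_camera(n); P,ok=cloud(c)
    for q in ["cap0","vial0","flask","reagent"]:
      for d in viewer.outline_of(n,q)[:4]:
        p=P[d["region"]&ok]; print(n,q,round(d["score"],2),np.percentile(p,[3,97],axis=0).round().tolist())
cv2.imwrite("pics/scene5.png",c["frame"][:,:,::-1])
E
```

```text
time: 11.0
ee_pos: [526.1, -157.6, 178.7]
ee_rot: [-0.208, 0.978, 0.0, 0.0]
contact_force: [0.1, -0.7, 1.6]
finger_gap: 24.7
finger_force: 0.1
time: 11.42
ee_pos: [570.9, -137.7, 178.6]
ee_rot: [-0.208, 0.978, -0.0, -0.0]
contact_force: [-0.8, 0.3, -0.4]
finger_gap: 24.6
finger_force: 0.1
time: 11.83
ee_pos: [610.7, -120.1, 178.6]
ee_rot: [-0.208, 0.978, -0.0, -0.0]
contact_force: [-0.4, 0.5, -0.3]
finger_gap: 24.0
finger_force: 0.1
time: 12.25
ee_pos: [647.1, -103.6, 178.7]
ee_rot: [-0.208, 0.978, 0.0, 0.0]
contact_force: [-0.1, -0.2, -0.8]
finger_gap: 24.3
finger_force: 0.0
time: 12.67
ee_pos: [645.4, -104.6, 279.2]
ee_rot: [-0.208, 0.978, 0.0, -0.001]
contact_force: [0.5, -0.1, 0.3]
finger_gap: 24.5
finger_force: 0.0
time: 13.08
ee_pos: [563.2, -104.9, 299.2]
ee_rot: [-0.207, 0.978, -0.0, -0.001]
contact_force: [0.2, 1.0, 0.2]
finger_gap: 24.7
finger_force: 0.0
side vial0 0.92 [[492.0, -6.0, 4.0], [514.0, 14.0, 49.0]]
side vial0 0.8 [[519.0, 168.0, 6.0], [538.0, 188.0, 50.0]]
side flask 0.83 [[362.0, 319.0, 50.0], [447.0, 399.0, 193.0]]
side reagent 0.97 [[384.0, -356.0, 6.0], [457.0, -310.0, 165.0]]
scene cap0 0.74 [[678.0, -157.0, -186.0], [711.0, -123.0, -164.0]]
scene cap0 0.73 [[647.0, 63.0, -177.0], [680.0, 96.0, -165.0]]
scene cap0 0.55 [[647.0, -110.0, -183.0], [680.0, -76.0, -165.0]]
scene vial0 0.81 [[495.0, -10.0, 2.0], [516.0, 11.0, 50.0]]
scene vial0 0.76 [[519.0, 160.0, -0.0], [543.0, 185.0, 50.0]]
scene flask 0.75 [[399.0, 300.0, 7.0], [465.0, 389.0, 192.0]]
scene flask 0.57 [[411.0, -369.0, 10.0], [461.0, -313.0, 165.0]]
scene reagent 0.93 [[412.0, -370.0, 10.0], [461.0, -313.0, 165.0]]
```

View pics/scene5.png

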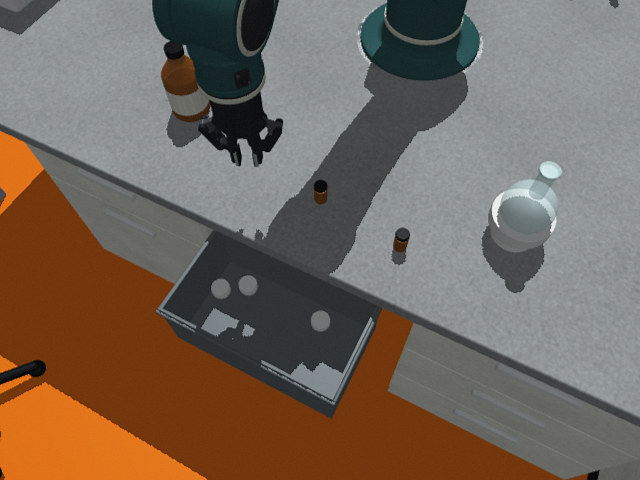

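All three caps lie on the bin floor, at pixels (221,289), (248,285) and (320,321). The vials, flask and bottle are unmoved, and the arm is clear of everything.

```bash
python3 -c "
from cell import env
print(env.sign_off())"
```

```text
the job is handed in; nothing more can be done
None
```

I swept all three caps over the edge into the waste bin, with the vials, flask and bottle still where they were, and handed the job in at about 13 s; no verdict came back.

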